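Three pink marbles for a gift box

TASK

On the gift shop counter, turn the paddle knob on top of the pink marble dispenser clockwise (seen from above) by exactly three clicks, so that three pink marbles, and no more, roll out into the bowl standing at its spout, then let go of the knob. Leave the blue dispenser's knob alone.

Things in the scene. Friction and masses are not known exactly. Their poses are not given: they have to be found in the camera images.
- pink_dispenser: Dispenser with pink marbles: round clear drum 151 mm wide on a cream stand 165 mm square with four legs, fixed to the counter; pink chute on its +x side, pink knob on top. Origin on the counter under the knob's axis, z up. Clear lid's top 161 mm above the counter; on it a pink collar and disc 60 mm wide up to 172 mm, then the knob's blade up to 213 mm
- pink_knob_grip (a point): Point to grip on the pink paddle knob: on its vertical axis, inside its upright blade, 16 mm below the blade's top, 197 mm above the counter. The blade is 60 mm long, 14 mm thick, and rises 41 mm over its disc. x lies along the blade (a white line on top marks the +x half, which points to the chute at the start), z is up; it turns with the knob
- pink_knob (a joint): Angle of the pink knob in rad: 0 at the start, growing clockwise seen from above, never below 0. A click (detent) every 24 degrees (0.419 rad), ten in all, so three are 72 degrees (1.257 rad). About 0.1 N m to pass a click; let go near one, it settles into it. Each click brings the next of 5 marbles over a hole in the drum's floor and down the chute
- pink_bowl: White bowl standing loose at the end of the pink dispenser's chute, 120 mm across and 55 mm tall, its centre 145 mm from the knob's axis; origin at the centre of its underside
- pink_marble1_center (a point): Centre of a pink glass marble, a 20 mm ball; the first in line, it starts in the drum 24 degrees before the chute's hole, 60 mm from the knob's axis and 138 mm above the counter
- pink_marble2_center (a point): Centre of a pink glass marble, a 20 mm ball; the second in line, it starts in the drum 48 degrees before the chute's hole, 60 mm from the knob's axis and 138 mm above the counter
- pink_marble3_center (a point): Centre of a pink glass marble, a 20 mm ball; the third in line, it starts in the drum 72 degrees before the chute's hole, 60 mm from the knob's axis and 138 mm above the counter
- pink_marble4_center (a point): Centre of a pink glass marble, a 20 mm ball; the fourth in line, it starts in the drum 96 degrees before the chute's hole, 60 mm from the knob's axis and 138 mm above the counter
- blue_knob (a joint): Angle of the knob of the other dispenser, the same in blue with blue marbles and a white bowl of its own; 0 at the start, growing clockwise, to be left alone
There are look-alikes about, which are no part of the job. What is shaped like the pink_bowl but orange or turquoise is not meant.

How it is judged:
By the outcome, as a careful person would: the job done as asked, in the order asked, and still so for the second after the job is handed in, with the robot touching nothing.
It also fails if it takes over 32 s, if anything falls off the work surface, if the arm or the gripper's body presses on something with over 40 N, if the wrist force passes 120 N, or if a joint passes its speed limit or range.

ROBOT

A 6-joint arm with a two-finger parallel gripper is mounted at the origin on the work surface. World frame = base frame: x ahead of the robot, y to its left, z up, the work surface at z = 0. Lengths are in mm, angles in rad, forces in N, time in s.
With the tool pointing down it reaches from about 325 to 900 mm from the base axis. Payload 3.5 kg.
Tool frame: the origin (TCP) lies midway between the tips of the shut fingers; the grasp point (between the pads) lies behind it (manip.hold_point_z is the z of the grasp point in the tool frame, in mm); z points along the fingers, y is the line along which they close (so a half turn about z gives the same grasp; the last joint's range is limited). The gripper opens to 85 mm and grips with 20 to 120 N. Pads are 22 mm wide; open, the fingers measure 114 mm over their backs; the gripper's body (76 mm by 85 mm) begins 54 mm behind the grasp point. The pads swing forward as they close: fully open they stand 13 mm farther back than shut.
Start: joints at [-1.242, 0.276, -0.026, 1.268, 0, 1.467], TCP at [261.554, -567.636, 231.313] pointing down, gripper open.
Joint ranges: [-3.12, 3.12], [-0.85, 1.88], [-1.08, 1.24], [-1.95, 2.15], [-1.57, 1.53], [-3.14, 3.14]. Speed limits (rad/s): [2.57, 2.57, 3.14, 3.14, 3.14, 3.14].

INTERFACE

Orientations are given as a unit quaternion [x, y, z, w].
In Python, from rig import manip gives the robot as it stands. The module is installed in compiled form; this text tells all that it offers.
- The arm moves only by the tool carry_out, never from a script. Its argument "targets" is a list of rows, each a list of 6 numbers: the shift along the tool's x, y, z in mm, then the turn, a rotation vector about the tool's x, y, z in rad. In form: [[x, y, z, wx, wy, wz], ...]. A call has exactly 10 rows; each row shifts and turns the commanded pose from where the row before left it, along the tool's axes as they then stand; what a row does not reach is not made up. A row lasts 1/8 s, in which the tool goes at most 62.5 mm and 10.7 degrees, less where a joint would pass 70% of its speed; a pose out of reach is approached as far as the arm can. A call with a gripper value outside its range is refused whole. "claw" is the finger opening in mm, from 0 to 85.4, set as the call begins (left out, the last holds). The fingers move at their own pace and stop on an object; "grip_force" is the grip in N (left out, the last holds). Time passes only in rows, so rows that do not move let the fingers close, or fill a call up. It gives the time, the measured TCP pose, the force, the opening and the grip force at its end, in the units of the state.
- manip.state(): the state, without advancing time (a new reading comes with each control period).
- manip.camera(name): name is "scene" or "top"; returns a dict with "frame" (480x640x3 uint8, blue, green, red), "vertical_fov" (degrees; the focal length in pixels is half the picture's height over the tangent of half this angle, whatever the lens; pixels are square), "cx", "cy" (the principal point, pixels), "T" (4x4, takes a point from camera to world coordinates). Camera axes: x right, y down, z forward; pixel columns grow to the right and rows downward; lengths in mm; the calibration is good to about 2 mm. A picture is of the moment at which its call begins. There is no depth.
- manip.close_job(): hands the job in; it is judged then, once.
The state is a dict: "clock": time; "qpos": joint angles; "qvel": joint speeds; "tau": joint torques, N m; "ee_pos": TCP position; "orientation": TCP orientation; "ft_force": force on the tool from outside, world axes, zero at the start; "torque": the same for the moment, N m; "opening": opening from 0.0 (shut) to 1.0 (fully open); "grip_force": force on a finger pad.
Only numpy, scipy, OpenCV 4.12 (cv2) and the standard library are available. Lean on these libraries where they do the work, as an engineer would, in place of code of your own. Each camera call takes 0.05 s, during which the arm holds its last target. There are 200 camera calls.

## Working session

There is one attempt and no reset: what is moved stays moved. The work goes in short steps, Python scripts to look and compute and a tool call to move; the robot and the scene stay as the last step left them, time stands still between calls to the robot, and variables do not carry over. Pictures are saved under pics/ and viewed, at most 10 in all, crops included, and the job is handed in when it is done.

Besides the shell and the picture viewer there is one more tool, called after ">>>" in YAML: its name, and indented under it one key for each argument. carry_out: Moves the arm, as the interface text tells. Its arguments: {"type":"object","properties":{"targets":{"type":"array","items":{"type":"array","items":{"type":"number"}}},"claw":{"type":"number"},"grip_force":{"type":"number"}},"required":["targets"]}

```bash
mkdir -p pics
python3 - <<'E'
from rig import manip
import cv2,numpy as np
for n in("scene","top"):
    c=manip.camera(n);cv2.imwrite(f"pics/{n}0.png",c["frame"]);print(n,c["vertical_fov"],c["cx"],c["cy"],np.round(c["T"],3).tolist())
print(manip.state(),manip.hold_point_z)
E
```

```text
scene 55.93023458693844 323.9937223913285 241.79192984932982 [[-0.872, 0.387, -0.3, 923.396], [0.49, 0.672, -0.555, 553.846], [-0.013, -0.631, -0.776, 881.389], [0.0, 0.0, 0.0, 1.0]]
top 50.72002476729181 318.7093952111392 237.4887065161064 [[-0.057, -0.973, 0.224, 419.146], [-0.998, 0.055, -0.015, 19.888], [0.002, -0.225, -0.974, 1156.45], [0.0, 0.0, 0.0, 1.0]]
{'clock': 0.1, 'qpos': array([-1.24245757e+00,  2.77067714e-01, -2.77568648e-02,  1.26802082e+00,
       -4.26035589e-08,  1.46739566e+00]), 'qvel': array([-8.63371633e-04, -2.97103372e-03,  2.89962250e-03,  7.49715573e-06,
        4.50084962e-04,  4.79090182e-04]), 'tau': array([ 5.24477509e-04, -4.46707392e+01,  2.96128732e+01,  8.42996029e-03,
       -9.82579650e-05, -1.31895902e-05]), 'ee_pos': array([ 261.28922442, -566.96883793,  230.2586572 ]), 'orientation': array([ 9.76789961e-01,  2.14196923e-01, -1.15006820e-04, -1.01805916e-03]), 'ft_force': array([-0.26011766, -0.05475537, -0.49015809]), 'torque': array([-0.0369797 , -0.01003586,  0.06799707]), 'grip_force': 0.0, 'opening': 1.0010401006144258} -18.700000000000003
```

View pics/scene0.png

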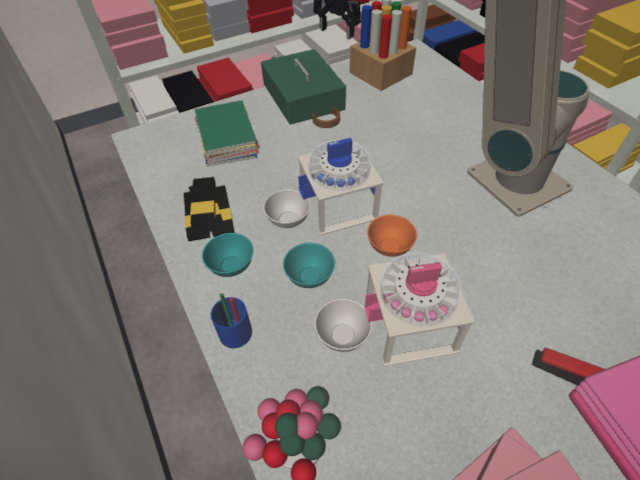

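View pics/top0.png

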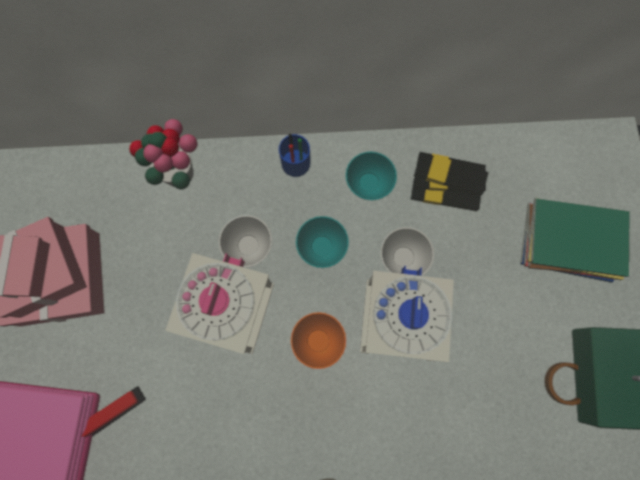

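The top view shows the pink dispenser with its knob near (214,300), chute near (233,262) and bowl near (245,240). In the scene view the knob is near (423,275). Next I'll zoom in and measure.

```bash
cat > h.py <<'E'
import numpy as np,cv2
from rig import manip
def ray(c,u,v):
    f=240/np.tan(np.radians(c["vertical_fov"]/2)); T=np.array(c["T"])
    return T[:3,3],T[:3,:3]@np.array([(u-c["cx"])/f,(v-c["cy"])/f,1])
def onz(c,u,v,z):
    o,d=ray(c,u,v); return (o+d*(z-o[2])/d[2])[:2]
def proj(c,p):
    f=240/np.tan(np.radians(c["vertical_fov"]/2)); T=np.array(c["T"]); q=T[:3,:3].T@(np.array(p)-T[:3,3])
    return q[:2]/q[2]*f+[c["cx"],c["cy"]]
def pinkmask(c,x0,y0,x1,y1):
    h=cv2.cvtColor(c["frame"],cv2.COLOR_BGR2HSV); m=cv2.inRange(h,(160,90,90),(179,255,255)); k=np.zeros_like(m);k[y0:y1,x0:x1]=m[y0:y1,x0:x1];return k
E
python3 - <<'E'
from h import *
t=manip.camera("top");s=manip.camera("scene")
a=cv2.resize(t["frame"][225:355,160:280],None,fx=4,fy=4,interpolation=cv2.INTER_CUBIC)
b=cv2.resize(s["frame"][245:375,310:390+90],None,fx=4,fy=4,interpolation=cv2.INTER_CUBIC)[:, 320-40-280+0:][:, 370:690]
cv2.imwrite("pics/z1.png",np.hstack([a,b])[:, :800])
m=pinkmask(t,195,280,232,320)
n,l,st,ce=cv2.connectedComponentsWithStats(m)
i=1+np.argmax(st[1:,4]);print(st[i],ce[i],onz(t,*ce[i],172))
E
```

```text
[211 288  18  27 312] [219.99358974 302.06089744] [528.23874465 203.06187874]
```

View pics/z1.png

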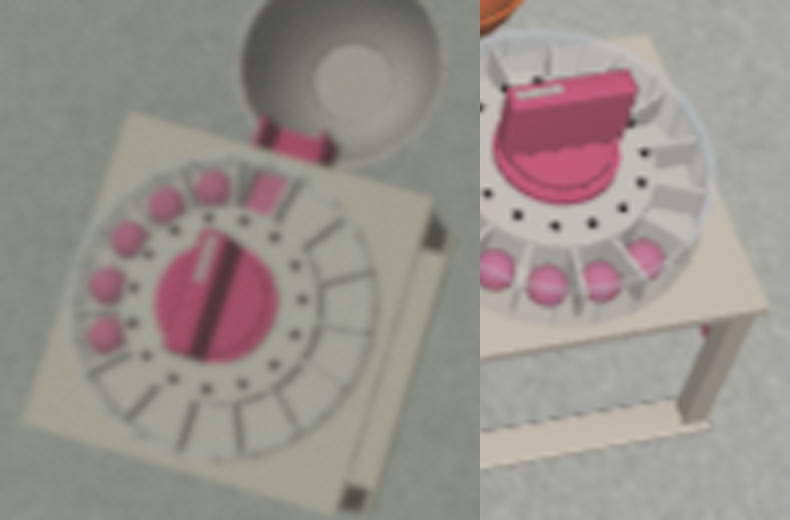

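The zoom shows the disc centre at about (214,300) in the top view. The white line points up towards the chute, and the blade top is centred near (425,266) in the scene view.

Run:
```python
from h import *
t=manip.camera("top");s=manip.camera("scene")
T=lambda x,y:(160+x/4-.4,225+y/4-.4)
S=lambda x,y:(402.5+(x-480)/4-.4,245+y/4-.4)
print("disc",onz(t,*T(217,302),171))
print("bowl",onz(t,*T(341,60),52))
an=lambda p,q:np.degrees(np.arctan2(*(q-p)[::-1]))
print("stand edges",an(onz(t,*T(435,200),100),onz(t,*T(132,115),100))-90, an(onz(t,*T(25,422),100),onz(t,*T(132,115),100)))
print("white line",an(onz(t,*T(202,280),213),onz(t,*T(212,236),213)))
print("scene blade ends",[onz(s,*S(*p),213) for p in((508,95),(515,83),(630,70),(637,85),(572,85))],an(onz(s,*S(634,78),213),onz(s,*S(511,92),213)))
print("scene disc",onz(s,*S(557,148),171))
q=manip.state()["orientation"]
from scipy.spatial.transform import Rotation as R
print(R.from_quat(q).as_matrix().round(3))
```

```text
disc [532.82471291 215.09766594]
bowl [677.70220195 168.07707185]
stand edges -18.96880278564811 -19.22829179222149
white line -13.416567521995747
scene blade ends [array([561.27701918, 206.62988669]), array([554.53087918, 202.74501753]), array([504.63459631, 222.92533756]), array([507.22480768, 231.22414122]), array([532.77271714, 216.54535288])] -21.991105474600293
scene disc [536.76826346 221.24175253]
[[ 0.908  0.418 -0.   ]
 [ 0.418 -0.908  0.001]
 [ 0.    -0.001 -1.   ]]
```

>>> carry_out:
  targets:
    - [0,0,-8,0,0,-0.18]
    - [0,0,-8,0,0,-0.18]
    - [0,0,-8,0,0,-0.18]
    - [0,0,-8,0,0,-0.18]
    - [0,0,-8,0,0,-0.18]
    - [0,0,-8,0,0,-0.18]
    - [0,0,-8,0,0,-0.18]
    - [0,0,-8,0,0,-0.18]
    - [0,0,-8,0,0,-0.18]
    - [0,0,-8,0,0,-0.18]
  claw: 85

```text
clock: 1.55
ee_pos: [261.6, -567.5, 311.5]
orientation: [0.437, 0.9, 0.0, -0.0]
ft_force: [0.2, -0.4, -0.2]
opening: 0.995
grip_force: 0.0
```

>>> carry_out:
  targets:
    - [0,0,0,0,0,-0.145]
    - [0,0,0,0,0,-0.145]
    - [0,0,0,0,0,-0.145]
    - [0,0,0,0,0,-0.145]
    - [0,59,0,0,0,0]
    - [0,59,0,0,0,0]
    - [0,59,0,0,0,0]
    - [0,59,0,0,0,0]
    - [0,59,0,0,0,0]
    - [0,59,0,0,0,0]

```text
clock: 2.8
ee_pos: [376.5, -231.0, 311.5]
orientation: [0.164, 0.986, -0.0, 0.0]
ft_force: [1.2, 0.0, -0.4]
opening: 0.992
grip_force: 0.0
```

>>> carry_out:
  targets:
    - [0,59,0,0,0,0]
    - [0,59,0,0,0,0]
    - [0,59,0,0,0,0]
    - [0,59,0,0,0,0]
    - [0,59,0,0,0,0]
    - [0,59,0,0,0,0]
    - [0,59,0,0,0,0]
    - [0,59,0,0,0,0]
    - [0,0,0,0,0,0]
    - [0,0,0,0,0,0]

```text
clock: 4.05
ee_pos: [528.6, 213.7, 311.0]
orientation: [0.164, 0.986, -0.0, -0.0]
ft_force: [-0.1, -0.6, 0.1]
opening: 0.998
grip_force: 0.0
```

Run:
```python
from h import *
from scipy.spatial.transform import Rotation as R
s=manip.state();print(s["clock"],s["ee_pos"],s["qpos"],R.from_quat(s["orientation"]).as_matrix().round(3))
c=manip.camera("scene");d=manip.camera("top")
a=cv2.resize(c["frame"][150:350,330:530],(400,400));b=cv2.resize(d["frame"][200:400,130:330],(400,400))
cv2.imwrite("pics/z2.png",np.hstack([a,b]))
```

```text
4.05 [528.6360521  213.67307223 311.02037616] [ 2.71010489e-01  1.49035379e-01 -1.82729013e-02  1.40462084e+00
 -4.95938348e-04  6.00175356e-01] [[-0.946  0.323 -0.001]
 [ 0.323  0.946 -0.001]
 [ 0.001 -0.001 -1.   ]]
```

View pics/z2.png

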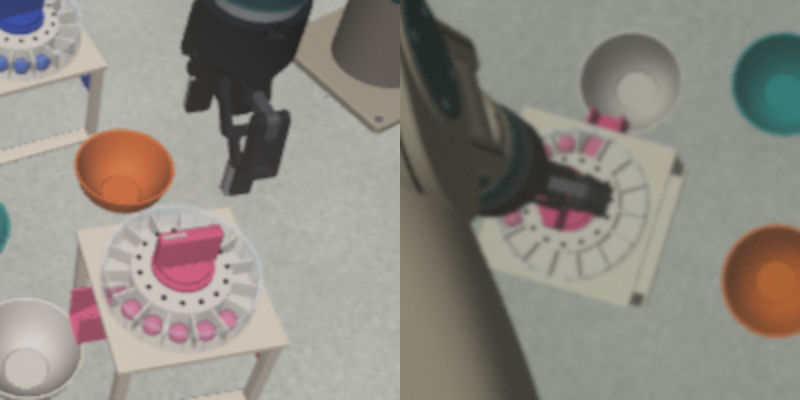

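The gripper hangs above the pink dispenser and is aligned with the blade. The blade is still at its start position, so I'll descend with a small correction.

>>> carry_out:
  targets:
    - [-3,3,-1,0,0,0]
    - [0,0,20,0,0,0]
    - [0,0,20,0,0,0]
    - [0,0,20,0,0,0]
    - [0,0,20,0,0,0]
    - [0,0,20,0,0,0]
    - [0,0,20,0,0,0]
    - [0,0,10,0,0,0]
    - [0,0,0,0,0,0]
    - [0,0,0,0,0,0]

```text
clock: 5.4
ee_pos: [533.6, 215.7, 183.3]
orientation: [0.164, 0.986, 0.0, 0.001]
ft_force: [-0.5, 1.0, 0.3]
opening: 0.992
grip_force: 0.0
```

>>> carry_out:
  targets:
    - [0,0,0,0,0,0]
    - [0,0,0,0,0,0]
    - [0,0,0,0,0,0]
    - [0,0,0,0,0,0]
    - [0,0,0,0,0,0]
    - [0,0,0,0,0,0]
    - [0,0,0,0,0,0]
    - [0,0,0,0,0,0]
    - [0,0,0,0,0,0]
    - [0,0,0,0,0,0]
  claw: 24
  grip_force: 30

```text
clock: 6.65
ee_pos: [532.9, 215.7, 182.3]
orientation: [0.164, 0.986, -0.0, -0.0]
ft_force: [-0.3, 0.8, -0.4]
opening: 0.28
grip_force: 0.0
```

Run:
```python
from h import *
s=manip.state();print(s["clock"],s["ee_pos"],s["ft_force"],s["torque"])
c=manip.camera("scene");d=manip.camera("top")
a=cv2.resize(c["frame"][220:320,370:470],(400,400),interpolation=2);b=cv2.resize(d["frame"][250:350,160:260],(400,400),interpolation=2)
cv2.imwrite("pics/z3.png",np.hstack([a,b]))
```

```text
6.65 [532.87136969 215.7112164  182.31462608] [-0.34018756  0.78856096 -0.38016248] [-0.03990369 -0.04545832  0.0098209 ]
```

View pics/z3.png

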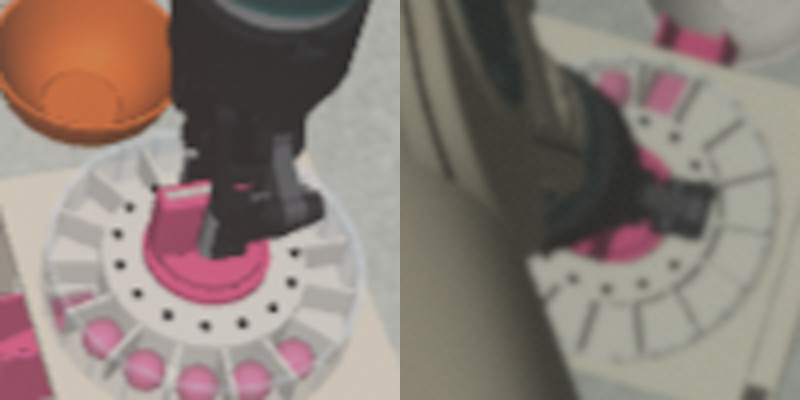

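The fingers straddle the blade without touching it, so I can close.

>>> carry_out:
  targets:
    - [0,0,0,0,0,0]
    - [0,0,0,0,0,0]
    - [0,0,0,0,0,0]
    - [0,0,0,0,0,0]
    - [0,0,0,0,0,0]
    - [0,0,0,0,0,0]
    - [0,0,0,0,0,0]
    - [0,0,0,0,0,0]
    - [0,0,0,0,0,0]
    - [0,0,0,0,0,0]
  claw: 5
  grip_force: 40

```text
clock: 8.0
ee_pos: [533.3, 216.7, 182.5]
orientation: [0.164, 0.986, 0.001, 0.0]
ft_force: [1.1, 4.3, 0.1]
opening: 0.158
grip_force: 41.7
```

>>> carry_out:
  targets:
    - [0,0,0,0,0,0.07]
    - [0,0,0,0,0,0.07]
    - [0,0,0,0,0,0.07]
    - [0,0,0,0,0,0.07]
    - [0,0,0,0,0,0.07]
    - [0,0,0,0,0,0.069]
    - [0,0,0,0,0,0]
    - [0,0,0,0,0,0]
    - [0,0,0,0,0,0]
    - [0,0,0,0,0,0]

```text
clock: 9.25
ee_pos: [533.0, 216.3, 182.5]
orientation: [0.365, 0.931, 0.001, -0.0]
ft_force: [0.9, 6.5, 0.4]
opening: 0.159
grip_force: 41.7
```

Run:
```python
from h import *
s=manip.state();print(s["clock"],s["ee_pos"],s["ft_force"],s["torque"],s["qpos"])
c=manip.camera("scene")
cv2.imwrite("pics/z4.png",cv2.resize(c["frame"][240:370,300:470],(680,520),interpolation=2))
```

```text
9.25 [532.9677526  216.30048193 182.50350501] [0.86671149 6.51159987 0.38627378] [ 0.86797274 -0.05445741 -0.03132591] [ 2.72576922e-01  2.18552340e-01 -2.06492643e-01  1.14513450e+00
  1.14115667e-03  1.01994429e+00]
```

View pics/z4.png

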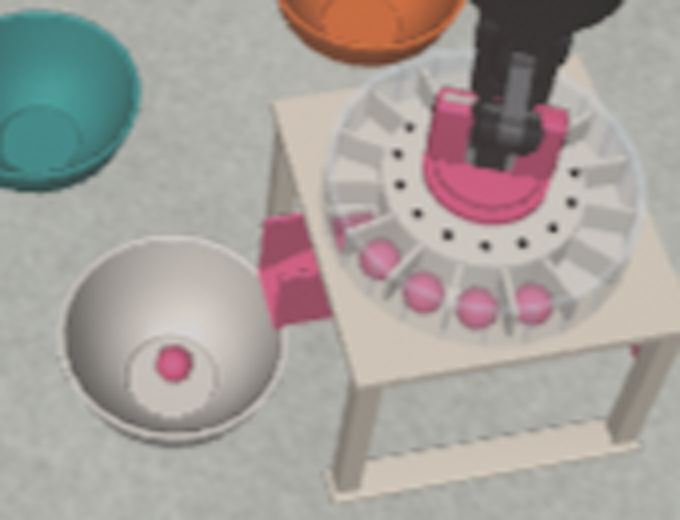

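The first marble is in the bowl at crop (175,363) and four remain in the drum. On to two more clicks.

>>> carry_out:
  targets:
    - [0,0,0,0,0,0.07]
    - [0,0,0,0,0,0.07]
    - [0,0,0,0,0,0.07]
    - [0,0,0,0,0,0.07]
    - [0,0,0,0,0,0.07]
    - [0,0,0,0,0,0.069]
    - [0,0,0,0,0,0]
    - [0,0,0,0,0,0]
    - [0,0,0,0,0,0]
    - [0,0,0,0,0,0]

```text
clock: 10.55
ee_pos: [532.6, 216.1, 182.5]
orientation: [0.551, 0.835, 0.0, -0.0]
ft_force: [-1.0, 4.8, 1.2]
opening: 0.156
grip_force: 41.9
```

>>> carry_out:
  targets:
    - [0,0,0,0,0,0.07]
    - [0,0,0,0,0,0.07]
    - [0,0,0,0,0,0.07]
    - [0,0,0,0,0,0.07]
    - [0,0,0,0,0,0.07]
    - [0,0,0,0,0,0.069]
    - [0,0,0,0,0,0]
    - [0,0,0,0,0,0]
    - [0,0,0,0,0,0]
    - [0,0,0,0,0,0]

```text
clock: 11.8
ee_pos: [532.2, 216.0, 182.5]
orientation: [0.712, 0.702, -0.0, -0.001]
ft_force: [-2.1, 4.5, 3.2]
opening: 0.152
grip_force: 42.1
```

Run:
```python
from h import *
s=manip.state();print(s["clock"],s["ee_pos"],s["ft_force"],s["torque"],s["qpos"])
c=manip.camera("scene")
cv2.imwrite("pics/z5.png",cv2.resize(c["frame"][240:370,300:470],(680,520),interpolation=2))
```

```text
11.8 [532.18258251 215.96551999 182.49073834] [-2.11583201  4.50990873  3.2158783 ] [0.96616821 0.46771118 0.00833535] [ 2.72450718e-01  2.18188818e-01 -2.06979990e-01  1.14662889e+00
  1.00655641e-03  1.85766077e+00]
```

View pics/z5.png

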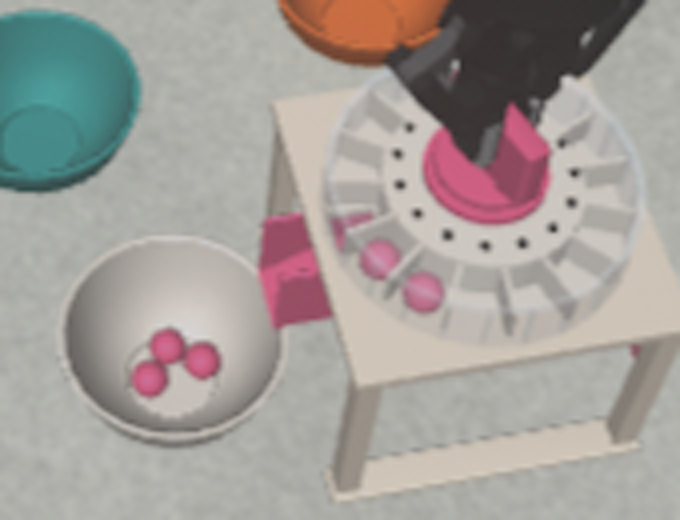

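Three marbles are in the bowl and two remain in the drum. I'll let go of the knob and retreat.

>>> carry_out:
  targets:
    - [0,0,0,0,0,0]
    - [0,0,0,0,0,0]
    - [0,0,0,0,0,0]
    - [0,0,0,0,0,0]
    - [0,0,0,0,0,0]
    - [0,0,0,0,0,0]
    - [0,0,0,0,0,0]
    - [0,0,0,0,0,0]
    - [0,0,0,0,0,0]
    - [0,0,0,0,0,0]
  claw: 60

```text
clock: 13.1
ee_pos: [532.8, 215.7, 182.3]
orientation: [0.713, 0.701, -0.0, -0.0]
ft_force: [0.3, -0.2, 0.1]
opening: 0.699
grip_force: 0.0
```

>>> carry_out:
  targets:
    - [0,0,-10,0,0,0]
    - [0,0,-20,0,0,0]
    - [0,0,-20,0,0,0]
    - [0,0,-20,0,0,0]
    - [0,0,-20,0,0,0]
    - [0,0,-20,0,0,0]
    - [0,0,-20,0,0,0]
    - [0,0,-10,0,0,0]
    - [0,0,0,0,0,0]
    - [0,0,0,0,0,0]

```text
clock: 14.35
ee_pos: [532.4, 215.6, 321.5]
orientation: [0.713, 0.701, -0.001, -0.0]
ft_force: [-0.1, 0.3, 0.1]
opening: 0.703
grip_force: 0.0
```

Run:
```python
from h import *
s=manip.state();print(s["clock"],s["ee_pos"],s["ft_force"])
c=manip.camera("scene")
cv2.imwrite("pics/z6.png",cv2.resize(c["frame"][130:370,240:480],(600,600),interpolation=2))
```

```text
14.35 [532.43724929 215.56725691 321.47152179] [-0.05862029  0.31268426  0.07276067]
```

View pics/z6.png

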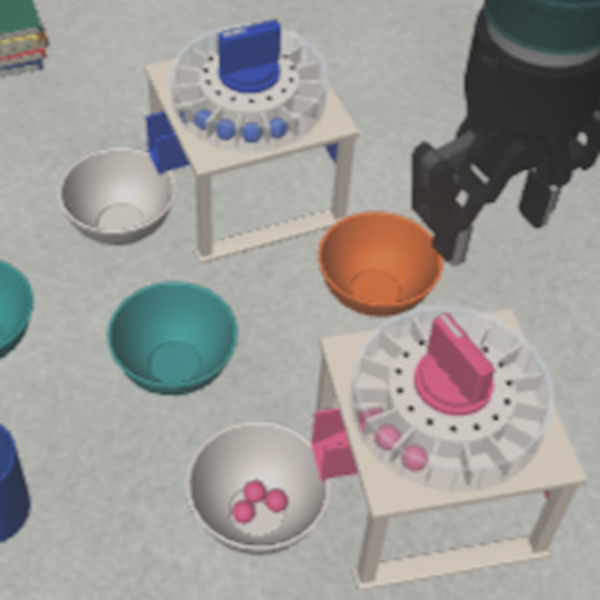

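The pink bowl holds three marbles, the knob is released and turned three clicks, and the blue dispenser is untouched.

```bash
python3 -c "
from rig import manip
print(manip.close_job())"
```

```text
the job is handed in; nothing more can be done
None
```

I turned the pink knob three clicks clockwise and let go: three pink marbles are in the bowl, the blue knob was left alone, and the job is handed in at about 14 s.

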